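# Hang the deep shelf on the spice rack

## Task

Hang the deeper of the two little steel shelves on the spice rack: put its two claws through the two slots in the rack's white panel, then press it down until the spring catch snaps over the claws and it is locked. Let go of it and leave the shorter shelf standing where it is.

Things in the scene. Friction and masses are not known exactly. Their poses are not given: they have to be found in the camera images.
- deep_shelf: Shelf to hang: loose steel tray 120 mm deep (x), 90 wide, 0.25 kg, back plate 88 high. Origin: underside, middle of the plate's rear face; x out of the back (claws' way), z up; tray to x=-120. Grip tab to pinch from above, fingers closing along y: 10 thick, 28 long in x, centre x=-24 y=0, stands clear from z=88 to its top z=125.
- claws (a point): Point on the deep shelf's back face, midway between its two claws, at the underside of their necks (80 mm above the tray's underside). Axes as the shelf's. Claws at y=+27 and -27, 10 wide; neck z 0 to 6, out to x=12; end lip slants down and back to z=-12, x=18. Gap from lip to back plate: 13 mm at the tip, 6.5 under the neck.
- rack: Fixed spice rack. Origin: worktop, under the middle of the white panel's front face; x into the panel (the way claws go in), z up. Wooden base 55 mm high, 200 wide, x -90 to 122; slightly open drawer, knob to x=-125. Panel 130 wide, 4 thick, top z=217, wooden sides behind it, to x=40. Locked, the shelf's origin is at z about 86, y=0, x 0 to -3.
- slots (a point): Panel's front face, midway between the two slots, at their lower edge (z=165 on the rack). Axes as the rack's. Slots at y=+27 and -27, 24 mm wide, 42 high. Push claws in along +x at z +20 to +34 until the back plate is at the panel, then press down to z=0: sprung rubber seats, 6 mm high, resist: pressing home takes about 5 to 15 N. Locked, the claws rest at z about +1.5.
- catch (a joint): Sprung catch bar behind the slots, m. 0 = forward, at rest; the claws push it back (up to 5 N, at most 0.025). When the necks are pressed to the slots' lower edges it snaps forward over them to 0. The seats carry the shelf's weight unlocked, 4 to 5 mm too high, until it is pressed. Reads about 0.003 or more with the claws in but not locked.
- short_shelf: Shelf to leave alone: same shape, but its tray is only 65 mm deep. Stands loose on the worktop beside the deep one. Origin and axes as for the deep shelf.
Things that resemble listed ones, but are neither listed nor needed, are in the scene too. Leave any blue or yellow look-alike of the deep_shelf alone.

How it is judged:
By the outcome, as a careful person would: the job done as asked, in the order asked, and still so for the second after the job is handed in, with the robot touching nothing.
It also fails if it takes over 48 s, if anything falls off the work surface, if the arm or the gripper's body presses on something with over 40 N, if the wrist force passes 120 N, or if a joint passes its speed limit or range.

## Robot

A 6-joint arm with a two-finger parallel gripper is mounted at the origin on the work surface. World frame = base frame: x ahead of the robot, y to its left, z up, the work surface at z = 0. Lengths are in m, angles in rad, forces in N, time in s.
With the tool pointing down it reaches from about 0.375 to 0.9 m from the base axis. Payload 3.1 kg.
Tool frame: the origin (TCP) lies on the centre line of the jaws, within the pads' length; the fingertips stand 14 mm ahead of it and the grasp point (between the pads) lies 5 mm behind it; z points along the fingers, x is the direction in which the jaws open and shut, and the axes are right-handed (so a half turn about z gives the same grasp; the last joint's range is limited). The gripper opens to 87 mm and grips with 3 to 60 N. Pads are 19 mm wide; open, the fingers measure 117 mm over their backs; the gripper's body (75 mm by 190 mm) begins 51 mm behind the grasp point.
Start: joints at [-0.178, 0.527, 1.433, -0, 1.181, -0.178], TCP at [0.625, 0, 0.237] pointing down, gripper open.
Joint ranges: [-3.08, 3.08], [-0.75, 2.2], [0.22, 2.44], [-1.43, 4.57], [0, 2.65], [-2.85, 2.85]. Speed limits (rad/s): [2.79, 2.79, 3.14, 3.14, 3.14, 3.14].

## Interface

Orientations are given as a rotation vector (axis times angle).
In Python, from workcell import readout, imaging, robot gives the robot as it stands.
- The arm moves only by the tool step_arm, never from a script. Its argument "series" is text: rows parted by semicolons, each of 4 numbers parted by spaces: the shift along the tool's x, y, z in m, then the turn about the tool's z in rad. A call has 1 to 8 rows; each row shifts and turns the commanded pose from where the row before left it, along the tool's axes as they then stand; what a row does not reach is not made up. A row lasts 1/10 s, in which the tool goes at most 50 mm and 8.59 degrees, less where a joint would pass 70% of its speed; a pose out of reach is approached as far as the arm can. A call with a gripper value outside its range is refused whole. "gripper" is the finger opening in m, from 0 to 0.087, set as the call begins (left out, the last holds). The fingers move at their own pace and stop on an object; "newtons" is the grip in N (left out, the last holds). Time passes only in rows, so rows that do not move let the fingers close. It gives the time, the measured TCP pose, the force and the opening at its end, in the units of the state.
- readout.observe(): the state, without advancing time (a new reading comes with each control period).
- imaging.camera(name): name is "scene" or "side" or "wrist"; returns a dict with "color" (480x640x3 uint8, blue, green, red), "intrinsics" (3x3 intrinsics, pixels), "dist_coeffs" ([k1, k2, p1, p2, k3] as OpenCV has them; the pictures are not rectified), "camera_from_world" (4x4, takes a point from world to camera coordinates); the wrist camera has in their place "hand_eye" (4x4, takes a point from camera to tool coordinates, whose origin is the TCP and whose axes are the tool frame's). Camera axes: x right, y up, looking along -z (the intrinsics and any distortion apply to the point x, -y, -z); pixel columns grow to the right and rows downward; lengths in m; the calibration is good to about 2 mm. A picture is of the moment at which its call begins: read the wrist's pose just before it. There is no depth.
- robot.close_job(): hands the job in, once; it reports no verdict.
The state is a dict: "time_s": time; "joint_pos": joint angles; "dq": joint speeds; "joint_efforts": joint torques, N m; "position": TCP position; "tcp_rot": TCP orientation; "wrist_force": force on the tool from outside, world axes, zero at the start; "wrist_torque": the same for the moment, N m; "finger_gap": finger opening in m.
Only numpy, scipy, OpenCV 4.12 (cv2) and the standard library are available. Lean on these libraries where they do the work, as an engineer would, in place of code of your own. Each camera call takes 0.05 s, during which the arm holds its last target.

## Working session

There is one attempt and no reset: what is moved stays moved. The work goes in short steps, Python scripts to look and compute and a tool call to move; the robot and the scene stay as the last step left them, time stands still between calls to the robot, and variables do not carry over. Pictures are saved under pics/ and viewed, and the job is handed in when it is done.

Besides the shell and the picture viewer there is one more tool, called after ">>>" as name(argument=value, ...) on one line, values as JSON. step_arm: Moves the arm, as the interface text tells. Its arguments: {"type":"object","properties":{"series":{"type":"string"},"gripper":{"type":"number"},"newtons":{"type":"number"}},"required":["series"]}

```bash
ls; mkdir -p pics; python3 - <<'E'
from workcell import readout, imaging, robot
import cv2,numpy as np,pickle
s=readout.observe(); print(s)
for n in ["scene","side","wrist"]:
    c=imaging.camera(n); cv2.imwrite(f"pics/{n}0.png",c["color"]); pickle.dump(c,open(f"{n}0.pkl","wb"))
    print(n,c["intrinsics"],c["dist_coeffs"],c.get("camera_from_world",c.get("hand_eye")))
E
```

```text
pics
{'time_s': 0.0, 'joint_pos': array([-1.78512135e-01,  5.28437638e-01,  1.43387972e+00, -1.01469238e-06,
        1.18137110e+00, -1.78477700e-01]), 'dq': array([-0.00106303,  0.00279773,  0.00034284, -0.00013646,  0.00179405,
        0.00023554]), 'joint_efforts': array([-5.45745443e-04, -4.40045428e+01, -1.76593530e+01,  6.32597599e-02,
        5.83207863e-02, -1.53719384e-04]), 'position': array([6.24316505e-01, 1.44926239e-04, 2.35596295e-01]), 'tcp_rot': array([-3.14121980e+00,  5.34782142e-05,  3.23965851e-03]), 'wrist_force': array([ 0.31422935, -0.48068353, -0.44679758]), 'wrist_torque': array([-0.032638  ,  0.05369943, -0.0036409 ]), 'finger_gap': 0.08720231387180957}
scene [[589.88769559   0.         328.22287321]
 [  0.         589.88769559 232.45313817]
 [  0.           0.           1.        ]] [-0.07163828  0.          0.          0.          0.        ] [[-0.01757139  0.99966158 -0.01918253  0.12714835]
 [-0.53787237  0.00672197  0.84299948  0.15453248]
 [ 0.84284314  0.02513043  0.53757223 -1.67530812]
 [ 0.          0.          0.          1.        ]]
side [[472.
[... 151 characters left out ...]
        0.          0.        ] [[ 0.97875229 -0.20467448  0.01234145 -0.49753154]
 [ 0.1385411   0.70447475  0.69607592 -0.07825558]
 [-0.15116322 -0.6795761   0.7178621  -1.10945241]
 [ 0.          0.          0.          1.        ]]
wrist [[424.72274375   0.         320.47196926]
 [  0.         424.72274375 239.39584859]
 [  0.           0.           1.        ]] [-0.08636645  0.          0.          0.          0.        ] [[ 9.99999662e-01 -2.40582552e-04  7.85591534e-04  1.44405199e-03]
 [-3.79293862e-05 -9.68666081e-01 -2.48366710e-01 -6.77608685e-02]
 [ 8.20728570e-04  2.48366596e-01 -9.68665763e-01 -1.48335675e-01]
 [ 0.00000000e+00  0.00000000e+00  0.00000000e+00  1.00000000e+00]]
```

View pics/scene0.png

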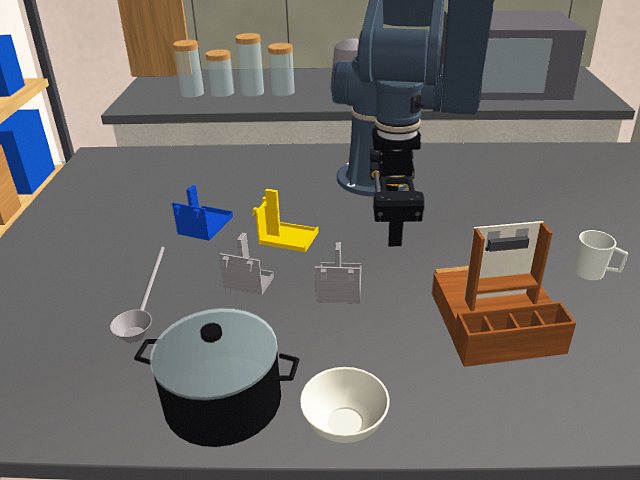

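View pics/side0.png

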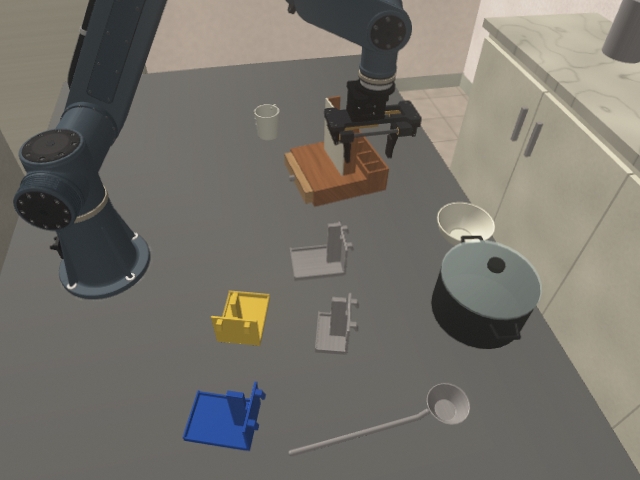

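View pics/wrist0.png

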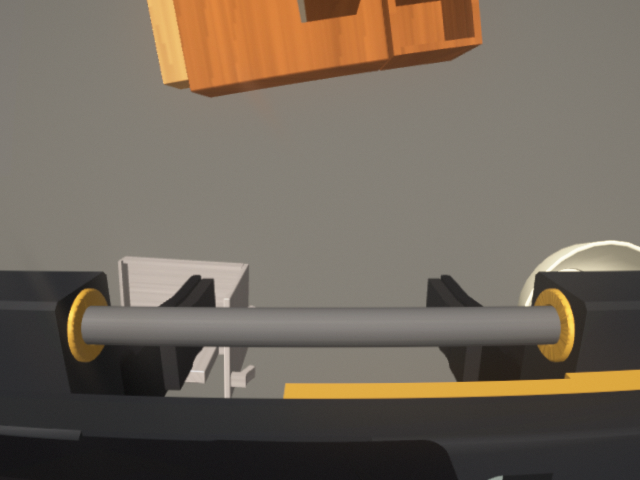

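Two grey shelves: in the side view the one at (320,255) has the longer tray and the one at (335,325) the shorter. The rack is at (337,170), with its knob toward the robot. I'll zoom in.

```bash
python3 - <<'E'
import cv2
a=cv2.imread("pics/side0.png"); b=cv2.imread("pics/scene0.png")
def crop(im,x0,y0,x1,y1,s,n): cv2.imwrite("pics/"+n,cv2.resize(im[y0:y1,x0:x1],None,fx=s,fy=s,interpolation=cv2.INTER_CUBIC))
crop(a,280,210,370,290,8,"sd.png")
crop(b,300,230,380,310,7,"scd.png")
crop(a,275,80,405,215,4.4,"sr.png")
crop(b,425,210,585,370,3.7,"scr.png")
E
```

```text
(no output)
```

View pics/sd.png

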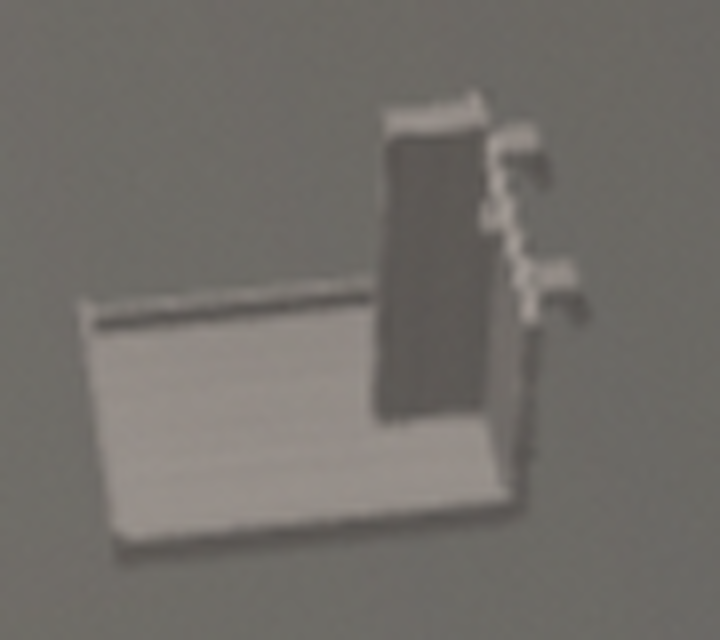

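View pics/scd.png

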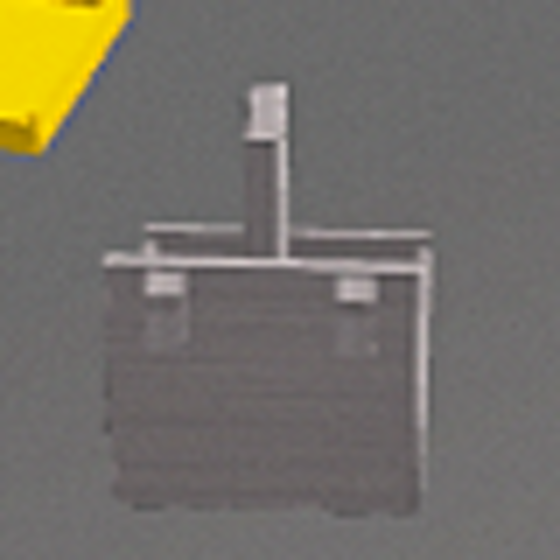

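View pics/sr.png

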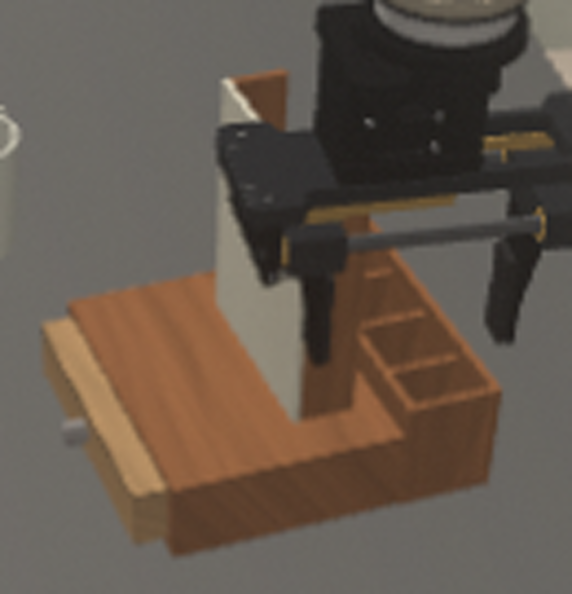

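View pics/scr.png

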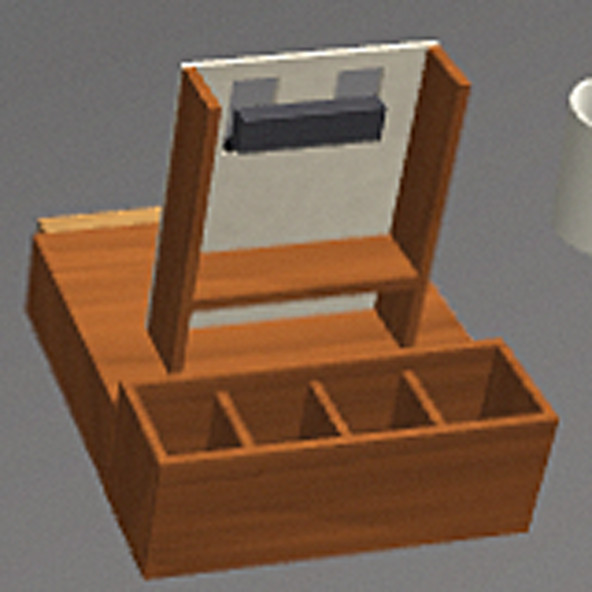

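```bash
cat > h.py <<'E'
import numpy as np,cv2,pickle
from scipy.spatial.transform import Rotation as R
def load(n): return pickle.load(open(n+".pkl","rb"))
def ray(c,uv,tcp=None):
    n=cv2.undistortPoints(np.array([[uv]],float),c["intrinsics"],c["dist_coeffs"])[0,0]
    d=np.array([n[0],-n[1],-1.]); d/=np.linalg.norm(d)
    if "camera_from_world" in c: T=np.linalg.inv(c["camera_from_world"])
    else:
        W=np.eye(4); W[:3,:3]=R.from_rotvec(tcp[1]).as_matrix(); W[:3,3]=tcp[0]; T=W@c["hand_eye"]
    return T[:3,3],T[:3,:3]@d
def plane(r,z): o,d=r; return o+d*(z-o[2])/d[2]
def tri(r1,r2):
    A=np.zeros((3,3));b=np.zeros(3)
    for o,d in (r1,r2):
        P=np.eye(3)-np.outer(d,d); A+=P;b+=P@o
    p=np.linalg.solve(A,b); return p,[np.linalg.norm((np.eye(3)-np.outer(d,d))@(p-o))*1000 for o,d in (r1,r2)]
def cp(u,v,s,x0,y0): return ((u+.5)/s-.5+x0,(v+.5)/s-.5+y0)
def proj(c,p,tcp=None):
    if "camera_from_world" in c: M=c["camera_from_world"]
    else:
        W=np.eye(4); W[:3,:3]=R.from_rotvec(tcp[1]).as_matrix(); W[:3,3]=tcp[0]; M=np.linalg.inv(W@c["hand_eye"])
    q=(M@np.append(p,1))[:3]; q=np.array([q[0],-q[1],-q[2]])
    return cv2.projectPoints(q[None],np.zeros(3),np.zeros(3),c["intrinsics"],c["dist_coeffs"])[0][0,0]
E
python3 - <<'E'
from h import *
np.set_printoptions(precision=4,suppress=True)
S=load("side0");C=load("scene0")
sd=lambda u,v:ray(S,cp(u,v,8,280,210)); sc=lambda u,v:ray(C,cp(u,v,7,300,230))
print("tab centre tri",tri(sd(435,115),sc(268,112)))
print("tab side z125",plane(sd(435,115),.125)," scene",plane(sc(268,112),.125))
a,b=plane(sc(105,258),.088),plane(sc(430,266),.088); print("plate top scene",a,b,np.linalg.norm(a-b),(a+b)/2,"yaw",np.degrees(np.arctan2(*(b-a)[:2])))
a,b=plane(sd(120,560),0),plane(sd(518,518),0); print("tray near bottom edge",a,b,np.linalg.norm(a-b),np.degrees(np.arctan2((b-a)[1],(b-a)[0])))
sr=lambda u,v:ray(S,cp(u,v,4.4,275,80)); cr=lambda u,v:ray(C,cp(u,v,3.7,425,210))
print("rack base front near", plane(sr(170,493),.055),plane(sr(175,555),0))
print("panel front near base", plane(sr(300,418),.055))
a,b=plane(cr(148,578),0),plane(cr(525,530),0);print("base rear",a,b,np.linalg.norm(a-b),"yaw",np.degrees(np.arctan2(-(b-a)[0],(b-a)[1])))
f=plane(cr(28,310),0);print("base front left",f,np.linalg.norm(f-a),np.degrees(np.arctan2((a-f)[1],(a-f)[0])))
a,b=plane(cr(183,65),.217),plane(cr(437,42),.217);print("panel top",a,b,np.linalg.norm(a-b),(a+b)/2,"yaw",np.degrees(np.arctan2(-(b-a)[0],(b-a)[1])))
E
```

```text
tab centre tri (array([ 0.5298, -0.0959,  0.1254]), [np.float64(0.7363150400226899), np.float64(0.7363150400227455)])
tab side z125 [ 0.5297 -0.0946  0.125 ]  scene [ 0.5301 -0.0965  0.125 ]
plate top scene [ 0.5487 -0.1429  0.088 ] [ 0.5534 -0.0511  0.088 ] 0.0919446424061552 [ 0.551 -0.097  0.088] yaw 2.925329567916721
tray near bottom edge [ 0.4329 -0.1326 -0.    ] [ 0.5491 -0.1399 -0.    ] 0.11636864417632767 -3.6169251456277984
rack base front near [0.5238 0.0975 0.055 ] [0.5285 0.1027 0.    ]
panel front near base [0.6156 0.1504 0.055 ]
base rear [0.7349 0.1311 0.    ] [0.7049 0.3255 0.    ] 0.19669470148994256 yaw 8.773693654630396
base front left [0.5256 0.0996 0.    ] 0.21168440804035454 8.56765167105696
panel top [0.612  0.1459 0.217 ] [0.5924 0.274  0.217 ] 0.12953878818988673 [0.6022 0.21   0.217 ] yaw 8.673108735406894
```

Measured: the deep shelf's tab centre is at (0.529,-0.096), top z≈0.125, yaw ≈ -3.3°. Its edge came out at about 117 mm, so it is the 120 mm tray. The rack origin is ≈(0.599,0.211), yaw ≈ 8.7°, and several corners agree on it. I'll move above the tab now.

>>> step_arm(series="-0.032 0.032 0.005 0; -0.032 0.032 0.005 0; -0.031 0.032 0 0; 0 0 0 -0.149; 0 0 0 -0.149; 0 0 0 -0.149; 0 0 0 -0.149; 0 0 0 -0.149", gripper=0.06)

```text
time_s: 0.95
position: [0.5297, -0.096, 0.2263]
tcp_rot: [-2.922, -1.152, 0.001]
wrist_force: [-0.2, 0.5, -0.6]
finger_gap: 0.06
```

>>> step_arm(series="0 0 0 -0.149; 0 0 0 -0.149; 0 0 0 -0.149; 0 0 0 -0.149; 0 0 0 -0.149; 0 0 0 -0.023; 0 0 0 0; 0 0 0 0")

```text
time_s: 1.75
position: [0.5299, -0.0959, 0.2265]
tcp_rot: [-2.287, -2.154, 0.0]
wrist_force: [-0.6, -0.5, 0.2]
finger_gap: 0.06
```

```bash
cat > snap.py <<'E'
import sys
from workcell import readout, imaging
from h import *
s=readout.observe(); np.set_printoptions(precision=4,suppress=True)
Rm=R.from_rotvec(s["tcp_rot"]).as_matrix()
print(s["time_s"],s["position"],"toolx yaw",np.degrees(np.arctan2(Rm[1,0],Rm[0,0])),"z",Rm[:,2],s["wrist_force"],s["finger_gap"],s["joint_pos"])
for n in sys.argv[2:]:
    c=imaging.camera(n); c["tcp"]=(s["position"],s["tcp_rot"]); cv2.imwrite(f"pics/{n}{sys.argv[1]}.png",c["color"]); pickle.dump(c,open(f"{n}{sys.argv[1]}.pkl","wb"))
E
python3 snap.py 1 wrist side
```

```text
1.75 [ 0.5299 -0.0959  0.2265] toolx yaw 86.56966722239918 z [-0.0002  0.0001 -1.    ] [-0.5987 -0.4688  0.2366] 0.06004044677247253 [-0.3867  0.4245  1.6608  0.      1.0565 -1.8976]
```

View pics/wrist1.png

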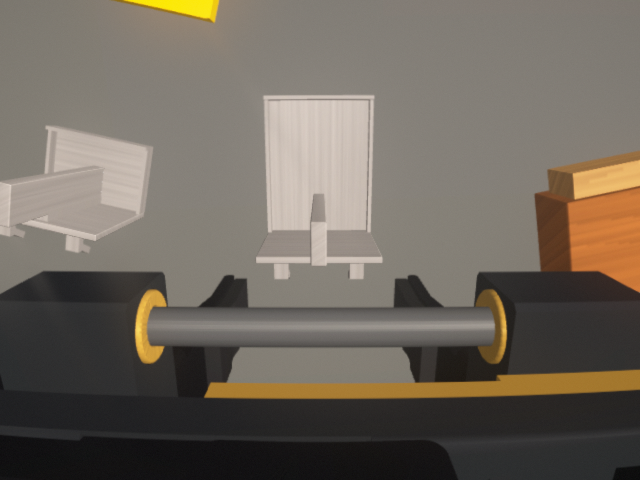

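View pics/side1.png

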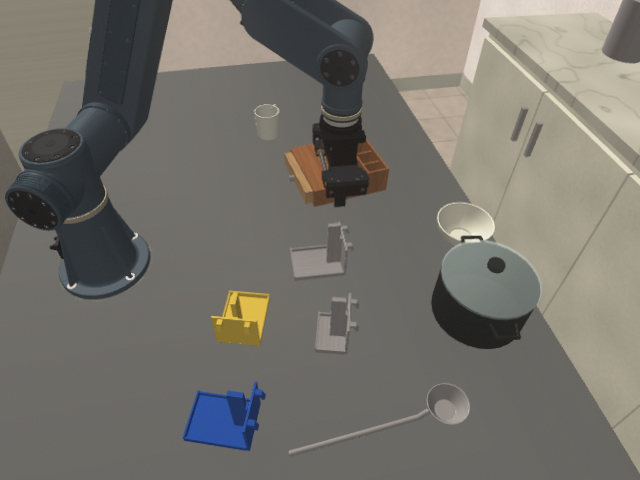

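The wrist view shows the deep shelf almost squarely aligned: tray columns 264 to 374 and tab top about (319,242). The short shelf is well to the left. Next I check the tab's offset in the tool frame.

```bash
python3 - <<'E'
from h import *
np.set_printoptions(precision=4,suppress=True)
c=load("wrist1");t=c["tcp"]
im=c["color"];cv2.imwrite("pics/w1c.png",cv2.resize(im[85:285,240:400],None,fx=3.5,fy=3.5,interpolation=cv2.INTER_CUBIC)[:600*2])
for n,uv,z in [("tab rear",(319,264),.125),("tab front",(319,221),.125),("plateL",(258,262),.088),("plateR",(381,262),.088),("trayFL",(264,97),.01),("trayFR",(374,97),.01)]:
    print(n,plane(ray(c,uv,t),z), "tool", R.from_rotvec(t[1]).inv().apply(plane(ray(c,uv,t),z)-t[0]))
E
```

```text
tab rear [ 0.5432 -0.0973  0.125 ] tool [-0.0006  0.0134  0.1015]
tab front [ 0.5162 -0.0957  0.125 ] tool [-0.0006 -0.0137  0.1015]
plateL [ 0.5509 -0.1412  0.088 ] tool [-0.0439  0.0237  0.1385]
plateR [ 0.5561 -0.0543  0.088 ] tool [0.0431 0.0236 0.1385]
trayFL [ 0.433  -0.1366  0.01  ] tool [-0.0464 -0.0943  0.2165]
trayFR [ 0.4384 -0.046   0.01  ] tool [ 0.0444 -0.0943  0.2165]
```

View pics/w1c.png

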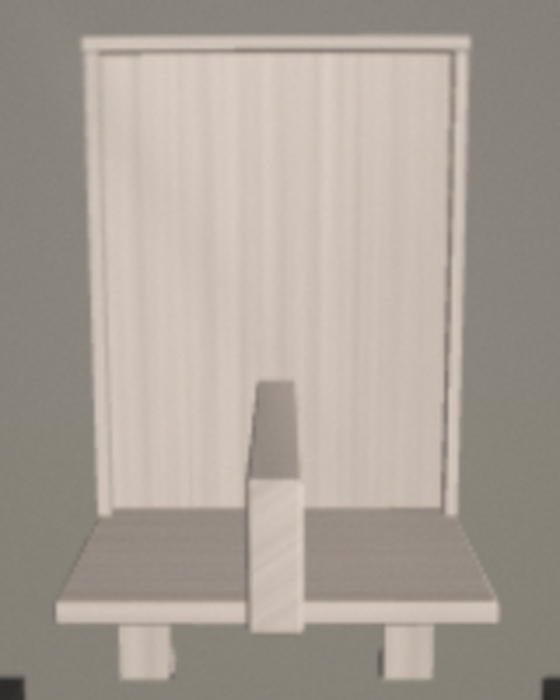

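The tab is centred in the jaws to within 1 mm (27 mm long, as given) and the yaw agrees. I'll descend 119 mm and grip.

>>> step_arm(series="0 0 0.035 0; 0 0 0.035 0; 0 0 0.03 0; 0 0 0.015 0; 0 0 0.004 0; 0 0 0 0; 0 0 0 0")

```text
time_s: 2.55
position: [0.5308, -0.0963, 0.1084]
tcp_rot: [2.284, 2.155, 0.001]
wrist_force: [0.8, 0.7, 0.1]
finger_gap: 0.0595
```

>>> step_arm(series="0 0 0 0; 0 0 0 0; 0 0 0 0; 0 0 0 0; 0 0 0 0; 0 0 0 0", gripper=0, newtons=50)

```text
time_s: 3.15
position: [0.53, -0.096, 0.1076]
tcp_rot: [2.285, 2.156, 0.0]
wrist_force: [1.0, -0.7, -0.1]
finger_gap: 0.0195
```

```bash
python3 snap.py 2 wrist
```

```text
3.15 [ 0.53   -0.096   0.1076] toolx yaw 86.68463059194978 z [ 0.0001 -0.     -1.    ] [ 1.0015 -0.7304 -0.0633] 0.019522843231851283 [-0.3867  0.6035  1.761   0.      0.777  -1.8997]
```

View pics/wrist2.png

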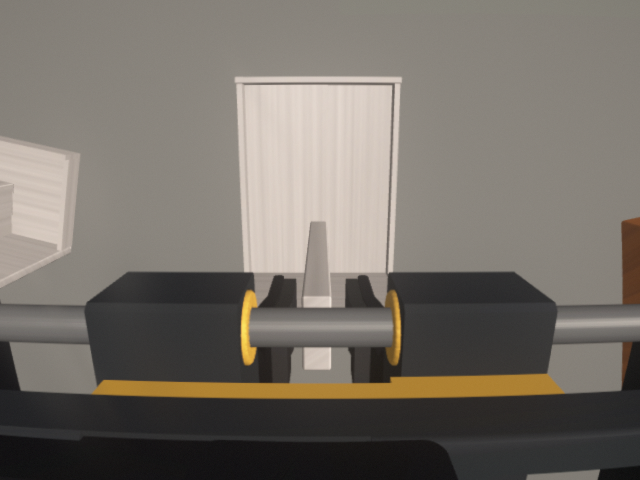

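>>> step_arm(series="0 0 0 0; 0 0 0 0; 0 0 0 0; 0 0 -0.01 0; 0 0 -0.02 0; 0 0 -0.03 0; 0 0 -0.03 0; 0 0 -0.023 0")

```text
time_s: 4.0
position: [0.5303, -0.096, 0.2229]
tcp_rot: [2.283, 2.155, 0.001]
wrist_force: [0.3, 0.1, -2.3]
finger_gap: 0.0099
```

```bash
python3 snap.py 3 wrist side
```

```text
4.0 [ 0.5303 -0.096   0.2229] toolx yaw 86.6930182073637 z [ 0.0019 -0.0007 -1.    ] [ 0.2999  0.1061 -2.3332] 0.009889457947295842 [-0.3866  0.4289  1.6653  0.0001  1.0454 -1.8997]
```

View pics/wrist3.png

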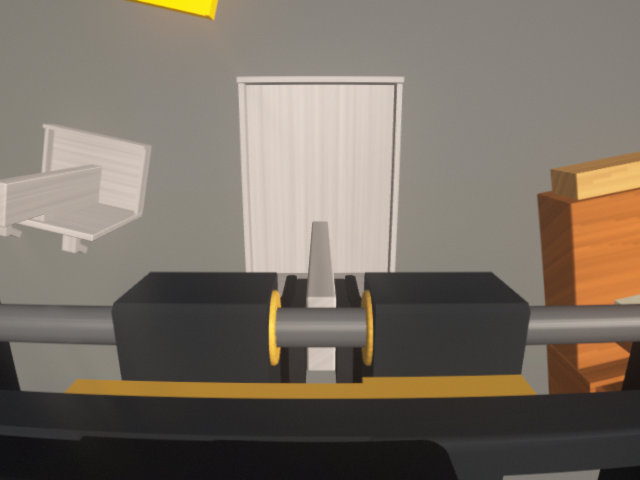

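View pics/side3.png

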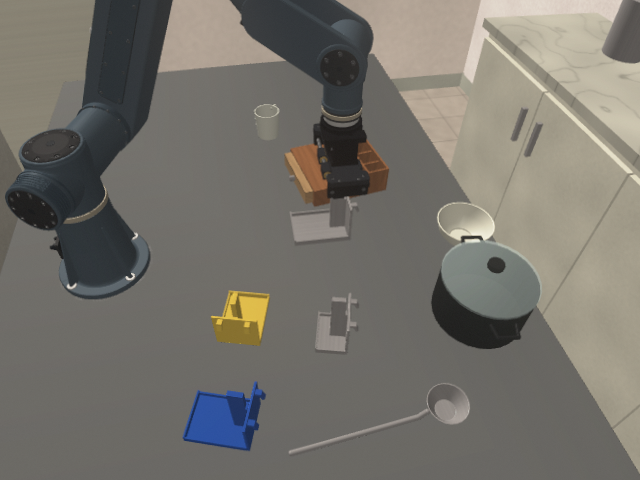

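Held firmly: gap 9.9 mm, about 2.3 N of weight, and the tray sits in the same place in the wrist image as before the lift. Moving to the standoff in front of the panel.

>>> step_arm(series="0.02 -0.002 0 0; 0.035 -0.003 0 0; 0.045 -0.003 0 0; 0.048 -0.004 0 0; 0.048 -0.003 0 0; 0.045 -0.003 0 0; 0.035 -0.002 0 0; 0.019 -0.001 0 0")

```text
time_s: 4.9
position: [0.5245, 0.2027, 0.2191]
tcp_rot: [-2.28, -2.158, 0.002]
wrist_force: [-0.4, -1.0, -1.4]
finger_gap: 0.0097
```

>>> step_arm(series="0 0 0 -0.06; 0 0 0 -0.09; 0 0 0 -0.06; 0 0 0 0; 0 0 0 0; 0 0 0 0")

```text
time_s: 5.5
position: [0.5257, 0.1996, 0.22]
tcp_rot: [-2.047, -2.382, 0.001]
wrist_force: [0.5, 0.2, -2.0]
finger_gap: 0.0096
```

```bash
python3 snap.py 4 wrist side scene
```

```text
5.5 [0.5257 0.1996 0.22  ] toolx yaw 98.65970304807463 z [-0.0011 -0.0002 -1.    ] [ 0.4808  0.2054 -1.9576] 0.009569708339088538 [ 0.1642  0.4641  1.6089  0.      1.0697 -1.5578]
```

View pics/wrist4.png

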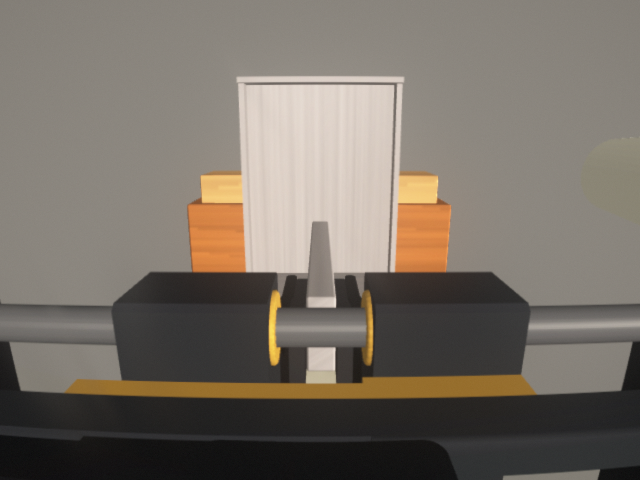

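View pics/side4.png

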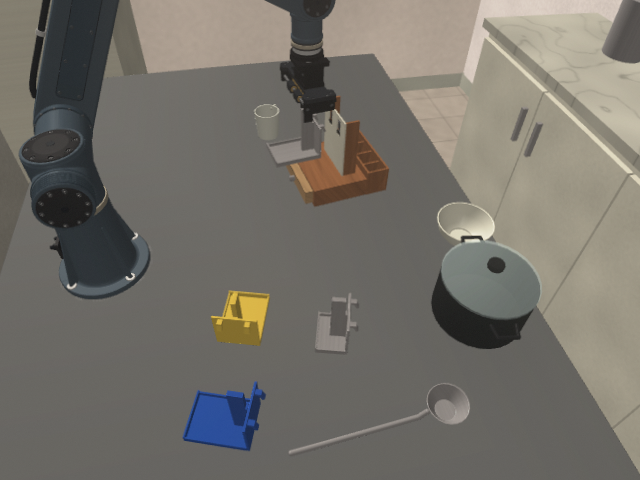

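View pics/scene4.png

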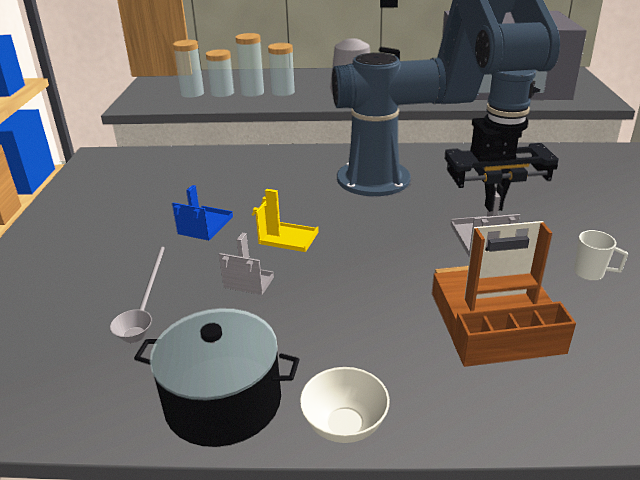

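The wrist view shows the base edges at columns 190 and 447 around the tray at 240 to 401, so they are nearly concentric. I'll check the numbers and the slots.

```bash
python3 - <<'E'
from h import *
np.set_printoptions(precision=4,suppress=True)
c=load("wrist4");t=c["tcp"]
for uv,z in [((190,204),.055),((447,204),.055),((240,80),.122),((402,80),.122)]:
    print(uv,R.from_rotvec(t[1]).inv().apply(plane(ray(c,uv,t),z)-t[0]))
def crop(im,x0,y0,x1,y1,s,n): cv2.imwrite("pics/"+n,cv2.resize(im[y0:y1,x0:x1],None,fx=s,fy=s,interpolation=cv2.INTER_CUBIC))
crop(load("side4")["color"],260,85,370,185,6,"s4c.png"); crop(load("scene4")["color"],440,190,560,300,5,"c4c.png")
E
```

```text
(190, 204) [-0.0981 -0.0135  0.165 ]
(447, 204) [ 0.0951 -0.0135  0.165 ]
(240, 80) [-0.0446 -0.0943  0.0981]
(402, 80) [ 0.0452 -0.0943  0.0981]
```

View pics/s4c.png

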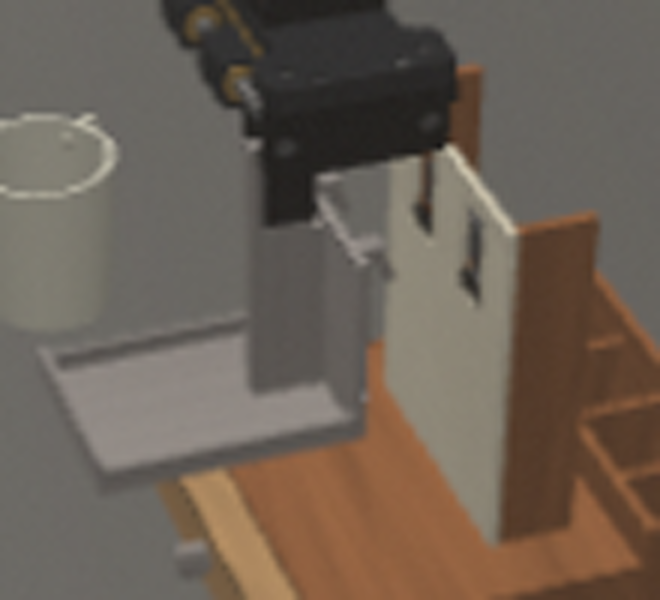

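View pics/c4c.png

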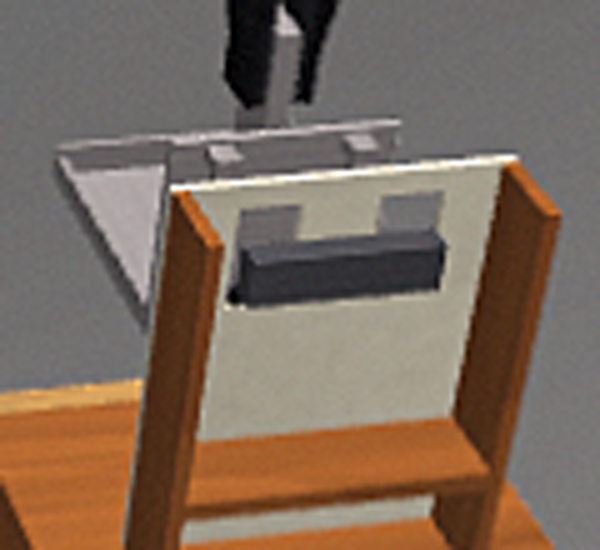

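```bash
python3 - <<'E'
from h import *
np.set_printoptions(precision=4,suppress=True)
S=load("side4");C=load("scene4")
yaw=np.radians(8.7);Rk=np.array([[np.cos(yaw),-np.sin(yaw),0],[np.sin(yaw),np.cos(yaw),0],[0,0,1]]);O=np.array([.5993,.211,0])
inv=lambda p:Rk.T@(p-O)*1000
s=lambda u,v:ray(S,cp(u,v,6,260,85)); k=lambda u,v:ray(C,cp(u,v,5,440,190))
def onx(r,x): # intersect plane rack x
    o,d=r; n=Rk[:,0]; return o+d*((O@n+x-o@n)/(d@n))
print("side panel top near corner",inv(plane(s(515,235),.217)),"far",inv(plane(s(445,148),.217)))
print("panel bottom near",inv(plane(s(498,543),.055)))
for uv in [(478,303),(428,235),(470,210)]: print("slot side",uv,inv(onx(s(*uv),0)))
for uv in [(240,210),(300,205),(380,197),(443,191),(172,188),(520,158)]: print("scene",uv,inv(onx(k(*uv),.004)))
# claws check (predicted neck ends in side)
t=S["tcp"]
E
```

```text
side panel top near corner [  3.243  -65.2244 217.    ] far [  1.3345   5.4728 217.    ]
panel bottom near [  5.6679 -64.0545  55.    ]
slot side (478, 303) [  0.     -40.0499 168.5361]
slot side (428, 235) [  0.      16.6197 167.4193]
slot side (470, 210) [  0.     -26.6322 206.1978]
scene (240, 210) [  4.     -40.1913 205.9048]
scene (300, 205) [  4.     -17.6109 205.6761]
scene (380, 197) [  4.      12.6645 205.9418]
scene (443, 191) [  4.      36.7335 206.0202]
scene (172, 188) [  4.     -66.9777 217.9047]
scene (520, 158) [  4.      64.3358 217.2144]
```

Scene and wrist views agree that the slots are about 1.5 mm toward -y of my estimate; slot tops read z≈206 and bottoms ≈168, against the given 207 and 165. I'll shift -1.5 mm and go in.

>>> step_arm(series="-0.0015 0.008 0 0; 0 0.01 0 0; 0 0.01 0 0; 0 0.006 0 0; 0 0.004 0 0; 0 0.003 0 0; 0 0.001 0 0; 0 0 0 0", newtons=60)

```text
time_s: 6.45
position: [0.5668, 0.2045, 0.2203]
tcp_rot: [-2.045, -2.383, 0.003]
wrist_force: [-2.2, -0.7, -1.7]
finger_gap: 0.0097
```

```bash
python3 snap.py 5 side scene; python3 - <<'E'
from h import *
def crop(im,x0,y0,x1,y1,s): return cv2.resize(im[y0:y1,x0:x1],None,fx=s,fy=s,interpolation=cv2.INTER_CUBIC)
a=crop(load("side5")["color"],280,85,370,185,4.4); b=crop(load("scene5")["color"],450,190,550,290,4.4)
cv2.imwrite("pics/m5.png",np.hstack([a,b[:a.shape[0]]])[:, :800])
E
```

```text
6.45 [0.5668 0.2045 0.2203] toolx yaw 98.72853644332396 z [-0.0022 -0.0005 -1.    ] [-2.2017 -0.7385 -1.6944] 0.009657446569584878 [ 0.1611  0.5166  1.5062 -0.0001  1.1211 -1.562 ]
```

View pics/m5.png

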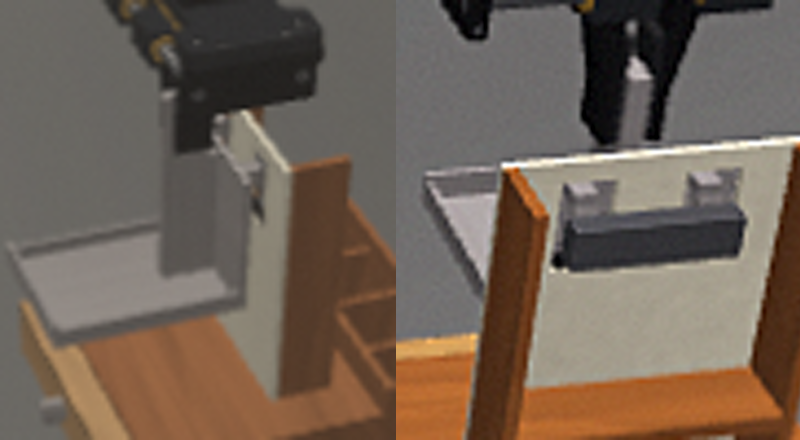

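Both claws are through the slots and the catch is being pushed (about -2 N). The claws look slightly left within the slots, so I'll check by projection.

```bash
python3 - <<'E'
from h import *
np.set_printoptions(precision=1,suppress=True)
C=load("scene5");t=C["tcp"]
im=C["color"];s=8;x0,y0=480,220
b=cv2.resize(im[y0:y0+45,x0:x0+75],None,fx=s,fy=s,interpolation=cv2.INTER_CUBIC)
cv2.imwrite("pics/c5z.png",b)
Rm=R.from_rotvec(t[1]).as_matrix()
def W(x,y,z): # shelf coords mm -> world; tab centre at tool xy, shelf z=tcp-.1076
    return t[0]+Rm@np.array([y,x+24,0])*1e-3+np.array([0,0,z/1000-.1076])
f=lambda p:(proj(C,p)-[x0,y0]+.5)*s-.5
for y in (-27,27):
    for dx,z in ((0,86),(12,86)):
        print("claw",y,dx,f(W(dx,y-5,z)),f(W(dx,y+5,z)))
yaw=np.radians(8.7);Rk=np.array([[np.cos(yaw),-np.sin(yaw),0],[np.sin(yaw),np.cos(yaw),0],[0,0,1]]);O=np.array([.5993,.211,0])
for y in (-39,-15,15,39): print("slot",y,f(O+Rk@np.array([4,y,207])/1e3))
E
```

```text
claw -27 0 [67.9 90.2] [109.9  86.4]
claw -27 12 [ 87.1 118.6] [129.4 114.7]
claw 27 0 [293.3  69.5] [334.6  65.6]
claw 27 12 [314.3  97.4] [356.   93.6]
slot -39 [70.  91.7]
slot -15 [172.2  82.3]
slot 15 [298.8  70.6]
slot 39 [399.3  61.3]
```

View pics/c5z.png

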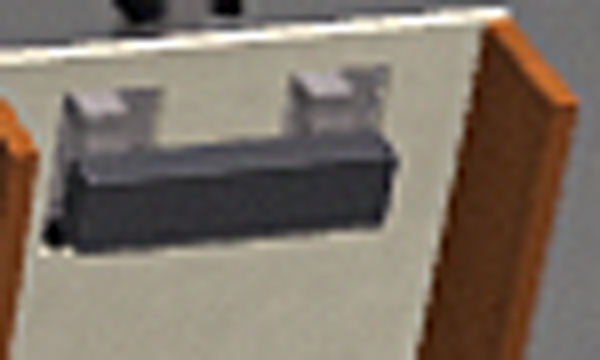

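Projection agrees with the picture to about 1.5 mm: the claws are centred in the slots and the plate is about 9 mm from the panel. Advancing to contact.

>>> step_arm(series="0 0.003 0 0; 0 0.002 0 0; 0 0.001 0 0; 0 0.001 0 0; 0 0 0 0")

```text
time_s: 7.05
position: [0.5744, 0.2056, 0.2203]
tcp_rot: [-2.046, -2.383, 0.001]
wrist_force: [-3.3, -0.1, -0.6]
finger_gap: 0.0089
```

>>> step_arm(series="0 0.001 0 0; 0 0.001 0 0; 0 0 0 0; 0 0 0 0")

```text
time_s: 7.45
position: [0.5764, 0.206, 0.2203]
tcp_rot: [-2.046, -2.384, 0.001]
wrist_force: [-4.6, -0.4, -2.6]
finger_gap: 0.0095
```

>>> step_arm(series="0 0.001 0 0; 0 0 0 0; 0 0 0 0")

```text
time_s: 7.75
position: [0.5772, 0.2061, 0.2204]
tcp_rot: [-2.046, -2.383, 0.002]
wrist_force: [-5.7, -1.2, -1.4]
finger_gap: 0.0094
```

>>> step_arm(series="0 0.001 0 0; 0 0 0 0; 0 0 0 0")

```text
time_s: 8.05
position: [0.5772, 0.2061, 0.2204]
tcp_rot: [-2.045, -2.382, 0.004]
wrist_force: [-6.9, -1.5, -1.7]
finger_gap: 0.0097
```

>>> step_arm(series="0 0.001 0 0; 0 0 0 0; 0 0 0 0")

```text
time_s: 8.35
position: [0.5773, 0.2062, 0.2205]
tcp_rot: [-2.044, -2.381, 0.007]
wrist_force: [-8.7, -1.6, 1.7]
finger_gap: 0.0099
```

```bash
python3 snap.py 6 side; python3 - <<'E'
from h import *
cv2.imwrite("pics/m6.png",cv2.resize(load("side6")["color"][85:185,280:370],None,fx=6,fy=6,interpolation=cv2.INTER_CUBIC))
E
```

```text
8.35 [0.5773 0.2062 0.2205] toolx yaw 98.72723052764711 z [-0.0055 -0.0011 -1.    ] [-8.697  -1.6063  1.7436] 0.009876748667640389 [ 0.161   0.5314  1.4766 -0.0002  1.1393 -1.5621]
```

View pics/m6.png

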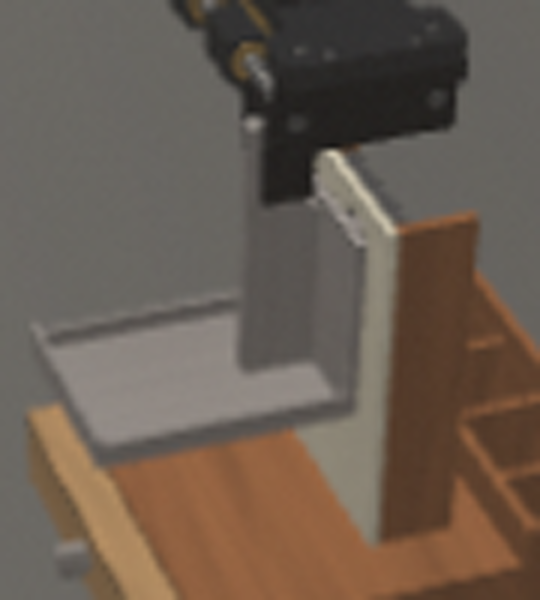

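Contact: x stalls at 0.5772 while the force rises, and the side view shows the plate flat on the panel. I ease back 1 mm and go down.

>>> step_arm(series="0 -0.001 0.004 0; 0 0 0.005 0; 0 0 0.005 0; 0 0 0.003 0; 0 0 0.002 0; 0 0 0 0")

```text
time_s: 9.0
position: [0.5772, 0.2064, 0.2011]
tcp_rot: [-2.045, -2.382, 0.004]
wrist_force: [-6.1, -0.4, -2.7]
finger_gap: 0.0096
```

>>> step_arm(series="0 0 0.001 0; 0 0 0.001 0; 0 0 0.001 0; 0 0 0 0; 0 0 0 0")

```text
time_s: 9.5
position: [0.5771, 0.2064, 0.1988]
tcp_rot: [-2.045, -2.382, 0.004]
wrist_force: [-8.2, -1.3, 1.6]
finger_gap: 0.0092
```

```bash
python3 snap.py 7
```

```text
9.5 [0.5771 0.2064 0.1988] toolx yaw 98.71842099931997 z [-0.0033 -0.0001 -1.    ] [-8.2053 -1.2542  1.6263] 0.009246677362812048 [ 0.1611  0.5559  1.4995  0.0005  1.0895 -1.5621]
```

>>> step_arm(series="0 0 0.001 0; 0 0 0.001 0; 0 0 0.001 0; 0 0 0 0; 0 0 0 0")

```text
time_s: 10.0
position: [0.5771, 0.2064, 0.1969]
tcp_rot: [-2.045, -2.382, 0.003]
wrist_force: [-9.5, -2.0, 6.7]
finger_gap: 0.0095
```

>>> step_arm(series="0 0 0.001 0; 0 0 0.001 0; 0 0 0.001 0; 0 0 0 0; 0 0 0 0")

```text
time_s: 10.5
position: [0.5771, 0.2064, 0.1942]
tcp_rot: [-2.045, -2.383, 0.003]
wrist_force: [-10.1, -2.6, 8.1]
finger_gap: 0.0098
```

>>> step_arm(series="0 0 0.001 0; 0 0 0.001 0; 0 0 0 0; 0 0 0 0")

```text
time_s: 10.9
position: [0.5771, 0.2064, 0.1923]
tcp_rot: [-2.045, -2.383, 0.003]
wrist_force: [-10.2, -1.6, 8.6]
finger_gap: 0.0097
```

>>> step_arm(series="0 0 0.001 0; 0 0 0.001 0; 0 0 0 0; 0 0 0 0")

```text
time_s: 11.3
position: [0.5771, 0.2064, 0.192]
tcp_rot: [-2.045, -2.383, 0.002]
wrist_force: [-13.0, -2.7, 16.8]
finger_gap: 0.0098
```

```bash
python3 snap.py 8 side scene; python3 - <<'E'
from h import *
def crop(im,x0,y0,x1,y1,s): return cv2.resize(im[y0:y1,x0:x1],None,fx=s,fy=s,interpolation=cv2.INTER_CUBIC)
a=crop(load("side8")["color"],280,85,370,185,4.4); b=crop(load("scene8")["color"],470,205,550,305,4.4)
cv2.imwrite("pics/m8.png",np.hstack([a,b]))
E
```

```text
11.3 [0.5771 0.2064 0.192 ] toolx yaw 98.7300707081937 z [-0.0019 -0.0002 -1.    ] [-13.0305  -2.6722  16.8394] 0.00981050874748689 [ 0.1612  0.5636  1.5068  0.0002  1.0731 -1.562 ]
```

View pics/m8.png

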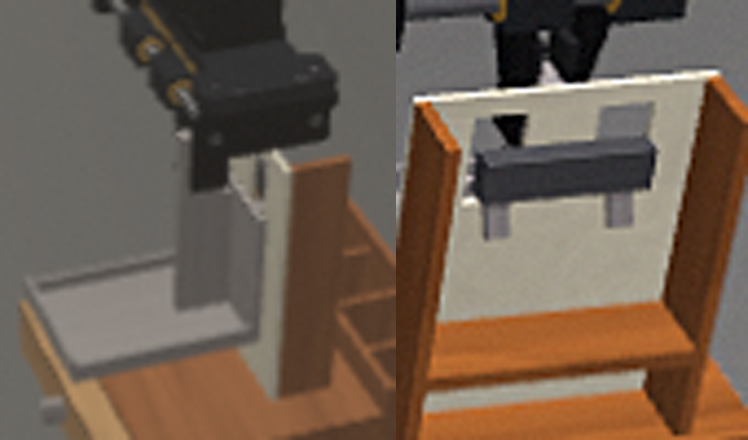

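A hard stop at z=0.192 (16.8 N up) means the necks are at the slots' lower edges, and the lips show below the bar. I'll compare the bar's position with its rest position.

```bash
python3 - <<'E'
from h import *
L=[]
for n in ("scene0","scene5","scene8"):
    im=load(n)["color"]; L.append(cv2.resize(im[220:270,480:545],None,fx=4,fy=4,interpolation=cv2.INTER_CUBIC))
    g=im.astype(int); m=(g.max(2)<75)&(g[...,0]>=g[...,2]); m[:225]=0;m[268:]=0;m[:,:484]=0;m[:,540:]=0
    k,l,st,ce=cv2.connectedComponentsWithStats(m.astype(np.uint8)); i=1+st[1:,4].argmax(); print(n,st[i],ce[i])
cv2.imwrite("pics/bar.png",np.hstack(L))
E
```

```text
scene0 [486 238  43  13 334] [507.35329341 244.66467066]
scene5 [486 238  44  13 334] [507.52694611 244.96107784]
scene8 [487 238  42  14 338] [507.45266272 244.72485207]
```

View pics/bar.png

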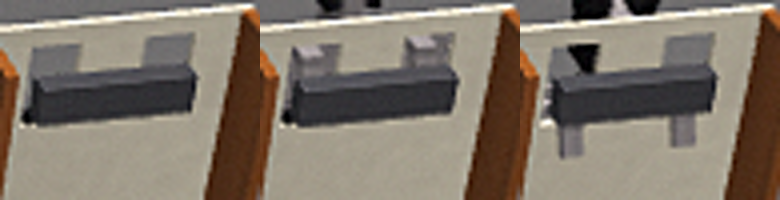

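The bar centroid is back to its rest values (507.45/244.72, against 507.35/244.66 at rest and 507.53/244.96 pushed). Now I unload and see how high it rests.

>>> step_arm(series="0 -0.001 -0.001 0; 0 -0.001 -0.001 0; 0 0 -0.001 0; 0 0 -0.001 0; 0 0 -0.001 0; 0 0 0 0; 0 0 0 0")

```text
time_s: 12.1
position: [0.577, 0.2063, 0.1936]
tcp_rot: [2.046, 2.384, 0.001]
wrist_force: [-4.1, 0.7, 1.9]
finger_gap: 0.0095
```

>>> step_arm(series="0 0 -0.001 0; 0 0 -0.001 0; 0 0 0 0; 0 0 0 0")

```text
time_s: 12.5
position: [0.5771, 0.2063, 0.1941]
tcp_rot: [-2.046, -2.383, -0.001]
wrist_force: [2.3, 3.1, -16.4]
finger_gap: 0.0098
```

>>> step_arm(series="0 0 -0.001 0; 0 0 -0.001 0; 0 0 -0.001 0; 0 0 0 0; 0 0 0 0")

```text
time_s: 13.0
position: [0.5772, 0.2062, 0.1946]
tcp_rot: [-2.046, -2.383, 0.001]
wrist_force: [7.9, 4.1, -28.0]
finger_gap: 0.0095
```

With a 28 N upward pull it stays at +1.5 mm or so: it is locked. I ease the load off, open and leave.

>>> step_arm(series="0 0 0.002 0; 0 0.0005 0.002 0; 0 0 0 0; 0 0 0 0")

```text
time_s: 13.4
position: [0.5772, 0.2062, 0.1942]
tcp_rot: [-2.046, -2.384, -0.0]
wrist_force: [1.8, 3.5, -14.4]
finger_gap: 0.0096
```

>>> step_arm(series="0 0 0 0; 0 0 0 0; 0 0 0 0; 0 0 0 0; 0 0 0 0; 0 0 0 0", gripper=0.05)

```text
time_s: 14.0
position: [0.5774, 0.206, 0.195]
tcp_rot: [2.046, 2.383, 0.001]
wrist_force: [0.4, -0.3, -0.4]
finger_gap: 0.0469
```

>>> step_arm(series="0 0 -0.01 0; 0 0 -0.02 0; 0 0 -0.03 0; 0 0 -0.04 0; 0 0 -0.04 0; 0 -0.03 0 0; 0 -0.03 0 0; 0 0 0 0")

```text
time_s: 14.8
position: [0.5139, 0.1968, 0.3355]
tcp_rot: [-2.044, -2.383, 0.003]
wrist_force: [-0.3, 0.3, -0.1]
finger_gap: 0.0501
```

```bash
python3 snap.py 9 side scene wrist; python3 - <<'E'
from h import *
def crop(im,x0,y0,x1,y1,s): return cv2.resize(im[y0:y1,x0:x1],None,fx=s,fy=s,interpolation=cv2.INTER_CUBIC)
S=load("side9")["color"];C=load("scene9")["color"]
a=crop(S,265,85,375,185,3.6); b=crop(C,430,205,540,305,3.6)
cv2.imwrite("pics/m9.png",np.hstack([a,b]))
g=C.astype(int); m=(g.max(2)<75)&(g[...,0]>=g[...,2]); m[:225]=0;m[268:]=0;m[:,:484]=0;m[:,540:]=0
k,l,st,ce=cv2.connectedComponentsWithStats(m.astype(np.uint8)); i=1+st[1:,4].argmax(); print(st[i],ce[i])
for n in ("side","scene"):
    d=np.abs(load(n+"9")["color"].astype(int)-load(n+"0")["color"]).max(2)
    print(n,"short shelf region diff",d[285:360,305:365].max() if n=="side" else d[230:300,215:278].max())
E
```

```text
14.8 [0.5139 0.1968 0.3355] toolx yaw 98.76137643628735 z [-0.0028 -0.0004 -1.    ] [-0.2923  0.331  -0.0811] 0.05009479727216964 [ 0.1625  0.3234  1.4896  0.0001  1.3314 -1.5612]
[486 238  43  14 339] [507.44837758 244.73451327]
side short shelf region diff 8
scene short shelf region diff 12
```

View pics/m9.png

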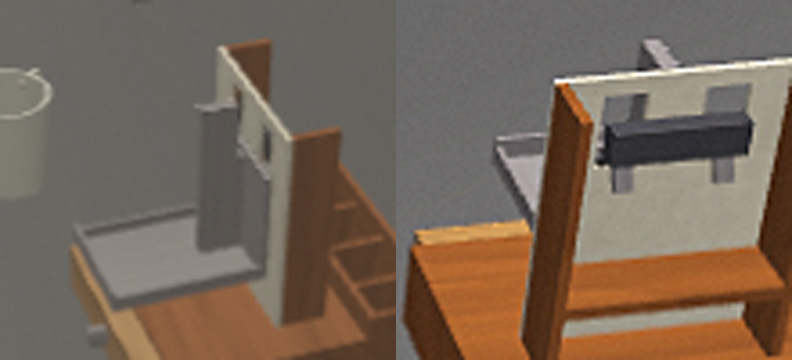

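View pics/side9.png

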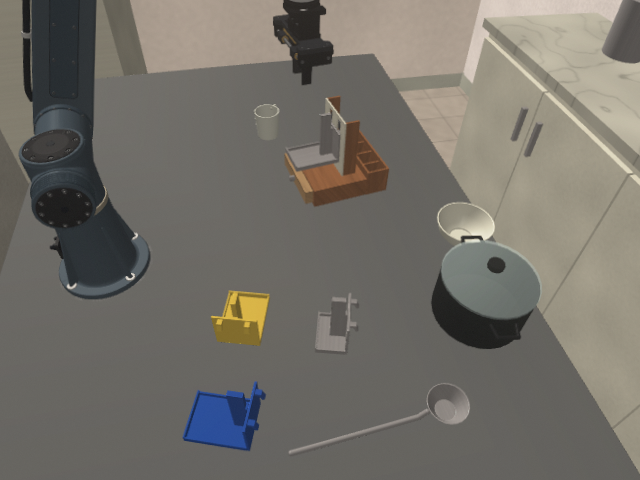

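The shelf hangs level, the bar is forward over the claws with the lips below it, and the short shelf is unchanged. One last height check, then I hand in.

```bash
python3 - <<'E'
from h import *
np.set_printoptions(precision=4,suppress=True)
c=load("wrist9");S=load("side9");C=load("scene9")
for n,im,(x0,y0,x1,y1) in (("side",S["color"],(310,100,350,140)),("scene",C["color"],(490,205,530,235))):
    cv2.imwrite(f"pics/t9{n}.png",cv2.resize(im[y0:y1,x0:x1],None,fx=12,fy=12,interpolation=cv2.INTER_CUBIC))
E
```

```text
(no output)
```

View pics/t9side.png

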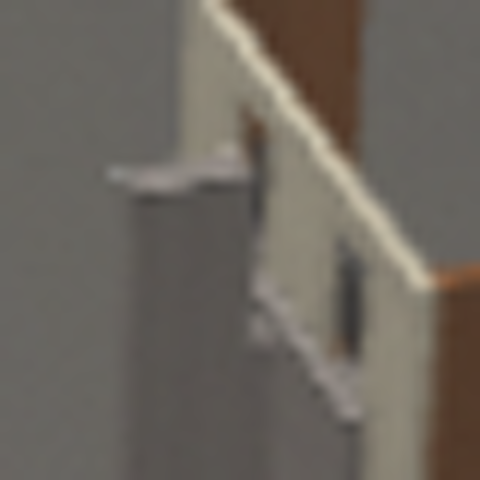

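View pics/t9scene.png

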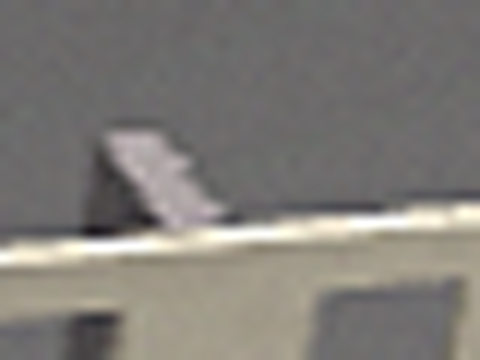

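```bash
python3 - <<'E'
from h import *
np.set_printoptions(precision=4,suppress=True)
S=load("side9");C=load("scene9")
print(tri(ray(S,cp(125,180,12,310,100)),ray(C,cp(135,132,12,490,205))))
from workcell import robot,readout
print(readout.observe()["time_s"]); print(robot.close_job())
E
```

```text
(array([0.5621, 0.206 , 0.2115]), [np.float64(0.771689270302017), np.float64(0.7716892703018083)])
14.95
the job is handed in; nothing more can be done
None
```

The deep shelf is hung and locked on the rack, and I handed the job in at about 15 s of the 48 s allowed. I gripped its tab, put both claws through the slots and pressed until it hit a hard stop at about 17 N. I then let go and moved the arm clear.

**Last checks:**
- **Locked:** before I let go, an upward pull of up to 28 N moved it only about 1 mm, to roughly 2 mm above the slots' lower edges. About 1.5 mm is expected when locked.
- **Height:** after release, the tab top measured z = 0.2115 m. The expected locked height is 0.211 m.
- **Catch bar:** in the picture it lies over the claws, at its rest position to about 0.1 pixel. That difference is small, because the bar moved only 0.3 pixel when the claws had pushed it part-way back, so the pull test is the stronger evidence.
- **Short shelf:** it stands where it was, with only image noise between the first and last pictures. The blue and yellow shelves were not touched.

**Disagreement:** my first estimate of the rack's sideways position was about 1.5 to 2 mm off. The wrist and scene cameras agreed on this, and I shifted 1.5 mm before putting the claws in.

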